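# Close a receiver shell with its last push rivet

## Task

Three corners of the grey receiver shell in the sprung cradle already have their push rivets; the fourth corner hole is empty. Take the push rivet from the wooden stand, seat it in that empty hole with its flange flat on the shell while its centre pin is still standing up, and only then press the pin down flush with the flange to lock it, then let go. Press with feeling: the shell gives way under your hand and its old plastic cracks at more than 15 N; leave the cup, coupler, tuner and foot pad alone.

Things in the scene. Friction and masses are not known exactly. Their poses are not given: they have to be found in the camera images.
- rivet_grip (a point): Loose white nylon push rivet with a grey centre pin, standing head up in the wooden stand (a 60 x 60 x 35 mm block; its hole is 14 mm wide and 28 mm deep). Round flange 26 mm diameter and 8 mm thick, resting on the stand's top; below it a 12 mm shank, 20 mm long, its last 8 mm tapering to 6 mm; above it the centre pin. This point is the centre of the flange, half-way up its 8 mm thickness; z points up along the rivet. Grasp it by the flange. Rivet and pin weigh 30 g.
- rivet_seat (a point): Centre of the underside of the rivet's flange (where the shank begins), 4 mm below point rivet_grip. When seated it coincides with point shell_hole.
- pin_top (a point): Centre of the top of the rivet's grey centre pin, a 12 mm diameter round button that stands 7 to 9 mm proud of the flange's top at the start; flush means level with the flange's top (8 mm above point rivet_seat). A tool wider than 12 mm, such as shut fingers, meets the flange when the pin is flush.
- rivet_pin (a joint): Travel of the centre pin into the rivet, in m: 0 when it stands 9 mm proud, 0.009 when flush, 0.0095 at its stop. It resists with steady friction of about 11 N and stays where it is left; it does not spring back.
- shell_hole (a point): Centre of the mouth of the empty 14 mm through hole in the top of the grey receiver shell, on the shell's top face, about 84 mm above the table. z up, x along the shell's long side. The shell is 170 x 130 x 50 mm, top 8 mm thick and hollow below; from the hole, the shell's centre lies 58 mm along +x and 40 mm along -y. The other three corners carry seated white rivets (flanges 26 mm diameter, 8 mm high) with flush grey pins, 116 mm and 80 mm away.
- shell (a joint): How far the shell has sunk straight down in its sprung cradle, in m: 0 at rest, at most 0.016. It begins to give at anything from 0.5 to 14 N (what is left inside the shell, and so its weight, is unknown), and then sinks about 1 mm for each 1.5 N, and comes back up by itself. The cradle base is fixed to the bench.
- parts_cup: Bystander: red plastic parts cup, 68 mm diameter, 75 mm high, loose. Origin at the centre of its underside.
- coupler: Bystander: brass coupler, 38 mm diameter, 30 mm high, loose. Origin at the centre of its underside.
- tuner: Bystander: silver tuner box 70 x 48 x 24 mm with a short 12 mm stub on one end, loose. Origin at the centre of its underside.
- foot_pad: Bystander: black rubber foot pad, 44 mm diameter, 14 mm high, loose. Origin at the centre of its underside.

How it is judged:
On the way:
1. the rivet is seated in the empty hole, flange flat on the shell, its pin still standing up (horizontal distance between rivet_seat and shell_hole below 0.0025 m and z of rivet_seat in the frame of shell_hole below 0.0015 m and value of joint rivet_pin below 0.005 m), for 0.1 s.
At the end, for the whole second after the job is handed in: The rivet sits in the shell's empty hole (within 2.5 mm of its centre, flange underside within 1.5 mm of the shell's top, upright within 0.08 rad), its pin pressed to within 1 mm of flush, and the shell has come back up to within 2 mm of its rest height (value of joint rivet_pin above 0.008 m and horizontal distance between rivet_seat and shell_hole below 0.0025 m and z of rivet_seat in the frame of shell_hole between -0.0015 and 0.0015 m and angle between the z axis of rivet_seat and the z axis of shell_hole, either way round below 0.08 rad and value of joint shell below 0.002 m); the robot touches nothing.
It fails at once if the shell is pressed with more than 15 N (contact force between anything else and shell above 15 N).
It fails at once if a bystander is moved by more than 15 mm (distance of any of parts_cup, coupler, tuner, foot_pad from where it was at the start of the episode above 0.015 m).
It also fails if it takes over 58 s, if anything falls off the work surface, if the arm or the gripper's body presses on something with over 40 N, if the wrist force passes 120 N, or if a joint passes its speed limit or range.

## Robot

A 7-joint arm with a two-finger parallel gripper is mounted at the origin on the work surface. World frame = base frame: x ahead of the robot, y to its left, z up, the work surface at z = 0. Lengths are in m, angles in rad, forces in N, time in s.
With the tool pointing down it reaches from about 0.4 to 0.85 m from the base axis. Payload 10.4 kg.
Tool frame: the origin (TCP) lies at the very end of the fingers, on their centre line; the grasp point (between the pads) lies 19 mm behind it; z points along the fingers, y is the line along which they close (so a half turn about z gives the same grasp; the last joint's range is limited). The gripper opens to 87 mm and grips with 3 to 60 N. Pads are 19 mm wide; open, the fingers measure 117 mm over their backs; the gripper's body (75 mm by 190 mm) begins 51 mm behind the grasp point.
Start: joints at [1.086, 0.332, -0.065, 1.46, 0.022, 1.35, -0.088], TCP at [0.278, -0.56, 0.223] pointing down, gripper open.
Joint ranges: [-2.6, 2.6], [-0.5, 2.12], [-1.47, 1.34], [0.16, 2.42], [-1.27, 4.41], [0.06, 2.06], [-2.6, 2.6]. Speed limits (rad/s): [2.22, 2.22, 2.79, 2.79, 3.14, 3.14, 3.14].

## Interface

Orientations are given as a unit quaternion [x, y, z, w].
In Python, from bench import * gives the robot as it stands.
- The arm moves only by the tool step_arm, never from a script. Its arguments are lists of equal length, an entry for each row: "delta_pos": the shift along the world's x, y, z in units of 25 mm (1.0 is 25 mm), a list of three; "turn": the turn about the world's z in units of 0.12 rad (1.0 is 0.12 rad). In form: {"delta_pos": [[tx, ty, tz], ...], "turn": [turn, ...]}. A call has 1 to 12 rows; each row shifts and turns the commanded pose from where the row before left it; what a row does not reach is not made up. A row lasts 1/10 s, in which the tool goes at most 50 mm and 8.59 degrees, less where a joint would pass 70% of its speed; a pose out of reach is approached as far as the arm can. A call with a number of a shift or a turn outside -1 to 1 is refused whole. A call with a gripper value outside its range is refused whole. "grip" is the closure, from 0 (fully open) to 1 (shut), set as the call begins (left out, the last holds). The fingers move at their own pace and stop on an object; "newtons" is the grip in N (left out, the last holds). Time passes only in rows, so rows that do not move let the fingers close. It gives the time, the measured TCP pose, the force, the opening and the grip force at its end, in the units of the state.
- read_state(): the state, without advancing time (a new reading comes with each control period).
- camera(name): name is "side" or "top"; returns a dict with "image" (384x512x3 uint8, red, green, blue), "z_map" (384x512 float32, m along the optical axis (not along the pixel's ray), 0 where there is no reading), "mtx" (3x3 intrinsics, pixels), "view" (4x4, takes a point from world to camera coordinates). Camera axes: x right, y up, looking along -z (the intrinsics and any distortion apply to the point x, -y, -z); pixel columns grow to the right and rows downward; lengths in m; the calibration is good to about 2 mm. A picture is of the moment at which its call begins.
- close_job(): hands the job in; it is judged then, once.
The state is a dict: "time": time; "joint_positions": joint angles; "joint_vel": joint speeds; "joint_torque": joint torques, N m; "ee_pos": TCP position; "eef_rot": TCP orientation; "ft_force": force on the tool from outside, world axes, zero at the start; "torque": the same for the moment, N m; "width": finger opening in m; "grip_force": force on a finger pad.
Only numpy, scipy, OpenCV 4.12 (cv2) and the standard library are available. Lean on these libraries where they do the work, as an engineer would, in place of code of your own. Each camera call takes 0.05 s, during which the arm holds its last target. There are 200 camera calls.

## Working session

There is one attempt and no reset: what is moved stays moved. The work goes in short steps, Python scripts to look and compute and a tool call to move; the robot and the scene stay as the last step left them, time stands still between calls to the robot, and variables do not carry over. Pictures are saved under pics/ and viewed, at most 10 in all, crops included, and the job is handed in when it is done.

Besides the shell and the picture viewer there is one more tool, called after "Request:" as a command line: name --pt "numbers of a row" for each row, then --argument value for the rest. step_arm: Moves the arm, as the interface text tells. Shifts and turns lie within -1 to 1; 1 stands for 25 mm of shift or 0.12 rad of turn. Its arguments: {"type":"object","properties":{"delta_pos":{"type":"array"},"turn":{"type":"array"},"grip":{"type":"number"},"newtons":{"type":"number"}},"required":["delta_pos","turn"]}

```bash
mkdir -p pics; cat > h.py <<'E'
from bench import *
import numpy as np, cv2
def snap(n):
    c=camera(n); np.savez(f'{n}.npz',**c); return c
def world(c,u,v,z=None):
    K=np.array(c['mtx']);V=np.linalg.inv(np.array(c['view']))
    r=np.linalg.inv(K)@[u,v,1]; d=V[:3,:3]@np.array([r[0],-r[1],-r[2]]); o=V[:3,3]
    if z is None: s=c['z_map'][int(round(v)),int(round(u))]
    else: s=(z-o[2])/d[2]
    return o+s*d
E
python3 - <<'E'
from h import *
for n in('top','side'):
    c=snap(n); cv2.imwrite(f'pics/{n}0.png',cv2.cvtColor(c['image'],cv2.COLOR_RGB2BGR)); print(n,c['mtx'],np.linalg.inv(c['view'])[:3])
s=read_state();print(s)
E
```

```text
top [[428.33455842   0.         251.64221008]
 [  0.         428.33455842 188.72746569]
 [  0.           0.           1.        ]] [[ 0.01206009  0.99293969 -0.11800558  0.43262344]
 [-0.99986861  0.01069676 -0.01217967  0.0343821 ]
 [-0.0108314   0.11813696  0.99293824  1.1253644 ]]
side [[372.30590374   0.         252.85546117]
 [  0.         372.30590374 197.26858299]
 [  0.           0.           1.        ]] [[-0.83744509  0.2556634  -0.48303411  0.11972105]
 [-0.54652025 -0.39362961  0.73916936  0.72446175]
 [-0.00115798  0.88300167  0.46936841  0.53542157]]
{'time': 0.1, 'joint_positions': array([ 1.08640549,  0.33280481, -0.06471547,  1.46087497,  0.02163368,
        1.34990833, -0.08852729]), 'joint_vel': array([-0.00075521, -0.00248894,  0.00115483, -0.00259417, -0.00078238,
       -0.00025743, -0.00035079]), 'joint_torque': array([ 1.37969662e-03, -6.24548364e+01,  2.48867786e-02, -3.90716279e+01,
       -6.13555452e-02,  3.66423524e-02,  9.00004636e-06]), 'ee_pos': array([ 0.27830473, -0.55921765,  0.22182755]), 'eef_rot': array([ 9.73460025e-01,  2.28856195e-01, -1.90948407e-04, -6.20691863e-04]), 'ft_force': array([-0.3182755 ,  0.08711445, -0.1135158 ]), 'torque': array([-0.00720816, -0.06343436,  0.03243337]), 'grip_force': 0.0, 'width': 0.08700208795999792}
```

View pics/top0.png

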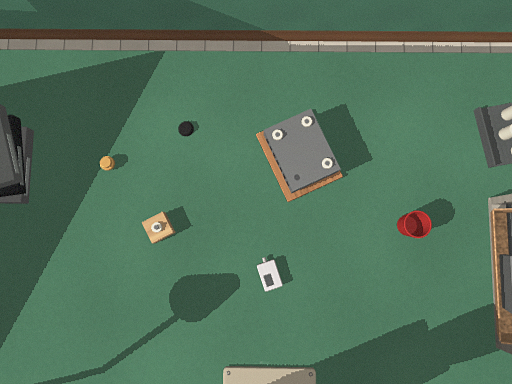

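View pics/side0.png

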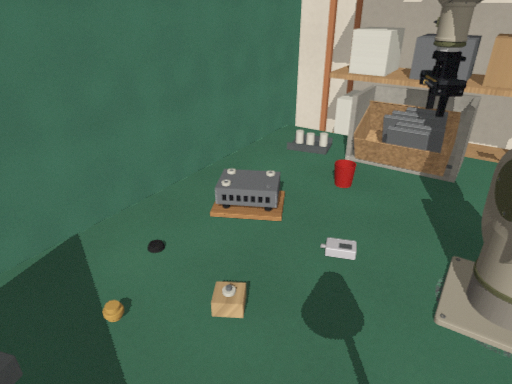

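The top view shows the stand with the rivet at about (157,227), and the shell with rivets at (278,134), (307,121) and (327,163). The empty hole is near (297,177). In the side view the rivet is at about (229,290). I'll enlarge the top view next.

```bash
python3 - <<'E'
import numpy as np,cv2
im=cv2.cvtColor(np.load('top.npz')['image'],cv2.COLOR_RGB2BGR)
a=cv2.resize(im[207:247,137:177],None,fx=10,fy=10,interpolation=cv2.INTER_CUBIC)
b=cv2.resize(im[105:205,250:350],(400,400),interpolation=cv2.INTER_CUBIC)
cv2.imwrite('pics/c1.png',np.hstack([a,b]))
E
```

```text
(no output)
```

View pics/c1.png

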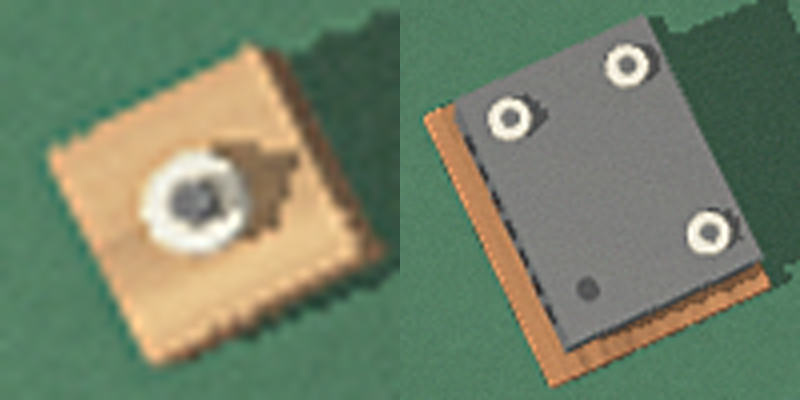

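The crop shows the loose flange at about (156.0,226.5). The seated rivets are at (277.1,134.1), (306.4,120.9) and (326.9,162.6), and the hole is at (296.4,176.9). I'll fit the known 116 x 80 mm rectangle to these.

```bash
cat > loc.py <<'E'
from h import *
def fit(c,px):  # px: hole, +x rivet, opposite, -y rivet
    zs=[.084,.092,.092,.092]
    P=np.array([world(c,*p,z)[:2] for p,z in zip(px,zs)])
    M=np.array([[0,0],[.116,0],[.116,-.08],[0,-.08]])
    Mc=M-M.mean(0);Pc=P-P.mean(0);U,S,Vt=np.linalg.svd(Mc.T@Pc);R=(U@Vt).T
    q=Mc@R.T+P.mean(0); return q[0],np.arctan2(R[1,0],R[0,0]),P-q
E
python3 - <<'E'
from loc import *
c=np.load('top.npz'); c={k:c[k] for k in c}
im=c['image'].astype(float)
def wc(u,v,r=9):
    m=np.zeros(im.shape[:2])
    yy,xx=np.mgrid[:384,:512]; near=np.hypot(xx-u,yy-v)<r
    w=np.clip((im.min(2)-135)/60,0,1)*near; 
    return (w*xx).sum()/w.sum(),(w*yy).sum()/w.sum()
for p in [(277.1,134.1),(306.4,120.9),(326.9,162.6),(155.95,226.55)]: print(p,wc(*p), world(c,*p))
print(fit(c,[(296.4,176.9),(277.1,134.1),(306.4,120.9),(326.9,162.6)]))
print('rivet',world(c,155.95,226.55,.043),world(c,*wc(155.95,226.55),.043))
for p in [(296,183),(285,150),(150,236)]: print(world(c,*p))
for p in [(185.5,128.5),(107,163),(269,275),(413,224)]: print('by',world(c,*p)[:2])
E
```

```text
(277.1, 134.1) (np.float64(276.6804501439414), np.float64(134.35226380528658)) [ 0.69147808 -0.01402478  0.09301654]
(306.4, 120.9) (np.float64(306.11640484161734), np.float64(120.9824877671903)) [ 0.72585659 -0.08633967  0.09175677]
(326.9, 162.6) (np.float64(326.3872028325746), np.float64(162.80930703085482)) [ 0.62199932 -0.13628771  0.09026245]
(155.95, 226.55) (np.float64(155.3382488479263), np.float64(227.17081413210445)) [0.4623685  0.286922   0.04792234]
(array([ 0.58699469, -0.06313242]), np.float64(0.43917552793505993), array([[-2.03166143e-04,  8.16141726e-04],
       [-2.53621307e-04, -2.62466229e-04],
       [-2.14474938e-04, -9.30780861e-05],
       [ 6.71262388e-04, -4.60597410e-04]]))
rivet [0.46250439 0.28807574 0.043     ] [0.46092517 0.28956344 0.043     ]
[ 0.57168182 -0.06133279  0.08400732]
[ 0.65319369 -0.03401317  0.08645001]
[0.43865762 0.3038491  0.03626359]
by [0.72475173 0.22636398]
by [0.62681104 0.42646828]
by [0.34471333 0.00148936]
by [ 0.47802587 -0.37237283]
```

The shell hole is at about (0.587, -0.063) and the rivet at (0.4625, 0.288). I'll travel on an arc and turn so the finger line is square to the side camera's view.

Request:
step_arm --pt "0.75 1 0" --pt "0.75 1 0" --pt "0.75 1 0" --pt "0.75 1 0" --pt "0.75 1 0" --pt "0.75 1 0" --pt "0.75 1 0" --pt "0.75 1 0" --pt "0.75 1 0" --pt "0.75 1 0" --pt "0.75 1 0" --pt "0.75 1 0" --turn '[0.4,0.4,0.4,0.4,0.4,0.4,0.4,0.4,0.4,0.4,0.4,0.4]'

```text
time: 1.3
ee_pos: [0.5044, -0.2574, 0.2226]
eef_rot: [0.867, 0.498, 0.0, 0.0]
ft_force: [-0.3, -0.3, 0.1]
width: 0.0869
grip_force: 0.0
```

Request:
step_arm --pt "0 1 0" --pt "0 1 0" --pt "0 1 0" --pt "0 1 0" --pt "0 1 0" --pt "0 1 0" --pt "0 1 0" --pt "0 1 0" --pt "0 1 0" --pt "0 1 0" --pt "0 1 0" --pt "0 1 0" --turn '[0.4,0.4,0.4,0.4,0.4,0.4,0.4,0.4,0.4,0.4,0.4,0.4]'

```text
time: 2.5
ee_pos: [0.5034, 0.0425, 0.2226]
eef_rot: [0.69, 0.724, 0.0, 0.0]
ft_force: [-0.6, -0.0, -0.3]
width: 0.0868
grip_force: 0.0
```

Request:
step_arm --pt "-0.16 1 -0.3" --pt "-0.16 1 -0.3" --pt "-0.16 1 -0.3" --pt "-0.16 1 -0.3" --pt "-0.16 1 -0.3" --pt "-0.16 1 -0.3" --pt "-0.16 1 -0.3" --pt "-0.16 1 -0.3" --pt "-0.16 1 -0.3" --pt "-0.16 0.9 -0.3" --pt "0 0 0" --pt "0 0 0" --turn '[0.4,0.4,0.4,0.4,0.4,0.4,0.4,0.4,0.4,0.5,0,0]'

```text
time: 3.7
ee_pos: [0.4626, 0.2886, 0.1468]
eef_rot: [0.494, 0.869, -0.0, -0.0]
ft_force: [1.4, -0.3, 0.5]
width: 0.0869
grip_force: 0.0
```

Request:
step_arm --pt "0 0 -0.8" --pt "0 0 -0.8" --pt "0 0 -0.8" --pt "0 0 -0.4" --pt "0 0 0" --pt "0 0 0" --turn '[0,0,0,0,0,0]' --grip 0.5 --newtons 10

```text
time: 4.3
ee_pos: [0.4639, 0.2879, 0.0783]
eef_rot: [0.495, 0.869, 0.0, 0.0]
ft_force: [0.4, -0.7, 0.1]
width: 0.0481
grip_force: 0.0
```

```bash
python3 - <<'E'
from h import *
c=snap('side'); print(read_state()['ee_pos'],read_state()['width'])
im=cv2.cvtColor(c['image'],cv2.COLOR_RGB2BGR)
cv2.imwrite('pics/s1.png',cv2.resize(im[240:330,180:280],(800,720)[0:2] and (660,594),interpolation=cv2.INTER_CUBIC))
K=c['mtx']
def proj(p):
    q=c['view']@np.append(p,1); r=K@[q[0],-q[1],-q[2]]; return r[:2]/r[2]
e=read_state()['ee_pos']; print('tcp px crop',(proj(e)-[180,240])*6.6, 'rivet top exp',(proj([.4625,.288,.043])-[180,240])*6.6)
E
```

```text
[0.46405375 0.28813314 0.07857114] 0.046030389728611516
tcp px crop [308.35527174 219.75608038] rivet top exp [317.03668075 317.03751334]
```

View pics/s1.png

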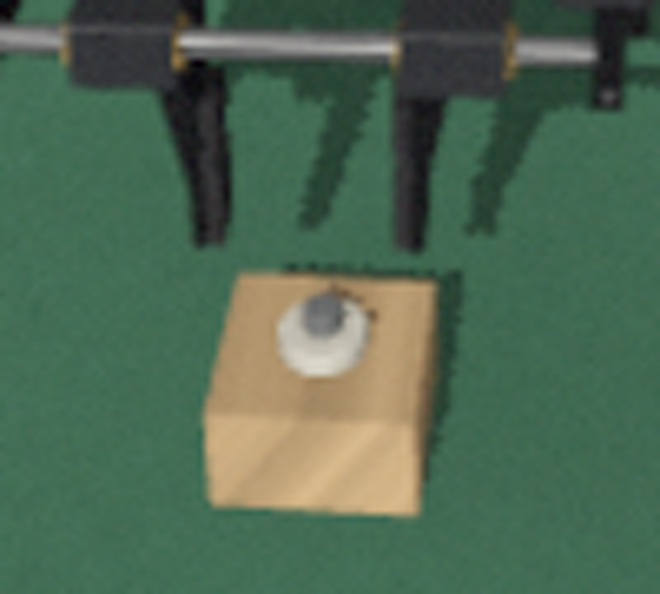

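The fingertips straddle the rivet, with tips at about (210,245) and (410,245) and the flange at about (324,327). The rivet sits roughly 2 mm to image right of the finger centre line, so I'll correct a little and go down.

Request:
step_arm --pt "-0.1 -0.02 -0.4" --pt "0 0 -0.4" --pt "0 0 -0.4" --pt "0 0 -0.3" --pt "0 0 -0.1" --pt "0 0 0" --pt "0 0 0" --turn '[0,0,0,0,0,0,0]'

```text
time: 5.05
ee_pos: [0.4611, 0.2877, 0.0378]
eef_rot: [0.495, 0.869, 0.0, 0.0]
ft_force: [-1.0, -0.7, -0.9]
width: 0.0436
grip_force: 0.0
```

Request:
step_arm --pt "0 0 -0.03" --pt "0 0 0" --turn '[0,0]'

```text
time: 5.25
ee_pos: [0.4612, 0.2875, 0.037]
eef_rot: [0.495, 0.869, 0.0, 0.0]
ft_force: [-0.4, 0.2, -0.6]
width: 0.0436
grip_force: 0.0
```

Request:
step_arm --pt "0 0 0" --pt "0 0 0" --pt "0 0 0" --pt "0 0 0" --pt "0 0 0" --pt "0 0 0" --pt "0 0 0" --pt "0 0 0" --turn '[0,0,0,0,0,0,0,0]' --grip 1 --newtons 20

```text
time: 6.05
ee_pos: [0.461, 0.2875, 0.0369]
eef_rot: [0.495, 0.869, 0.0, 0.0]
ft_force: [0.3, -0.6, 1.5]
width: 0.0246
grip_force: 20.0
```

Request:
step_arm --pt "0 0 0.2" --pt "0 0 0.5" --pt "0 0 0.8" --pt "0 0 1" --pt "0 0 1" --pt "0 0 0.5" --pt "0 0 0" --pt "0 0 0" --turn '[0,0,0,0,0,0,0,0]'

```text
time: 6.85
ee_pos: [0.4608, 0.2871, 0.1363]
eef_rot: [0.495, 0.869, -0.0, -0.0]
ft_force: [0.5, 0.1, -1.2]
width: 0.0245
grip_force: 20.0
```

```bash
cat >> h.py <<'E'
def proj(c,p):
    q=c['view']@np.append(p,1); r=c['mtx']@[q[0],-q[1],-q[2]]; return r[:2]/r[2]
def crop(c,name,u0,v0,w,h,f):
    im=cv2.cvtColor(c['image'],cv2.COLOR_RGB2BGR)
    cv2.imwrite(f'pics/{name}.png',cv2.resize(im[v0:v0+h,u0:u0+w],None,fx=f,fy=f,interpolation=cv2.INTER_CUBIC))
E
python3 - <<'E'
from h import *
c=snap('side'); e=read_state()['ee_pos'];p=proj(c,e);print(e,read_state()['width'],p)
u0,v0=int(p[0])-35,int(p[1])-40; crop(c,'s2',u0,v0,70,70,8); print((p-[u0,v0])*8+3.5)
E
```

```text
[0.46051245 0.28693326 0.1357767 ] 0.025046496498158963 [227.60910259 248.81318007]
[288.37282072 330.00544055]
```

View pics/s2.png

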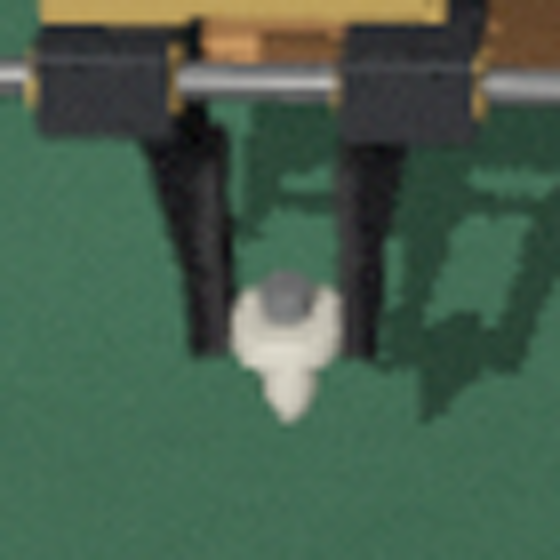

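The side view shows the rivet upright and centred between the fingertips, with the flange centre near (287,313) and the shank tip at (288,420). It sits about 1 mm towards the camera from the TCP. Next I carry it over the hole.

Request:
step_arm --pt "0.36 -1 0" --pt "0.36 -1 0" --pt "0.36 -1 0" --pt "0.36 -1 0" --pt "0.36 -1 0" --pt "0.36 -1 0" --pt "0.36 -1 0" --pt "0.36 -1 0" --pt "0.36 -1 0" --pt "0.36 -1 0" --pt "0.36 -1 0" --pt "0.36 -1 0" --turn '[0,0,0,0,0,0,0,0,0,0,0,0]'

```text
time: 8.1
ee_pos: [0.5685, -0.0136, 0.1353]
eef_rot: [0.495, 0.869, -0.0, -0.001]
ft_force: [0.0, 0.2, 0.3]
width: 0.0249
grip_force: 20.0
```

Request:
step_arm --pt "0.36 -1 0" --pt "0.34 -0.8 0" --pt "0 -0.25 0" --pt "0 0 -0.4" --pt "0 0 -0.2" --pt "0 0 0" --pt "0 0 0" --turn '[0,0,0,0,0,0,0]'

```text
time: 8.8
ee_pos: [0.5862, -0.0626, 0.1216]
eef_rot: [0.494, 0.869, 0.0, -0.0]
ft_force: [0.4, -0.8, -0.1]
width: 0.0245
grip_force: 20.0
```

```bash
python3 - <<'E'
from h import *
c=snap('side'); e=read_state()['ee_pos'];p=proj(c,e);print(e,read_state()['width'],p)
u0,v0=int(p[0])-35,int(p[1])-35; crop(c,'s3',u0,v0,70,60,10); print(u0,v0,(p-[u0,v0])*10+4.5)
for q in [(.587,-.063,.084),(.5853,-.0635,.084)]: print((proj(c,q)-[u0,v0])*10+4.5)
E
```

```text
[ 0.58643121 -0.06286431  0.121956  ] 0.024797011519984265 [267.69766497 173.42220554]
232 138 [361.4766497  358.72205538]
[357.52088638 484.62317053]
[363.78353479 485.44200163]
```

View pics/s3.png

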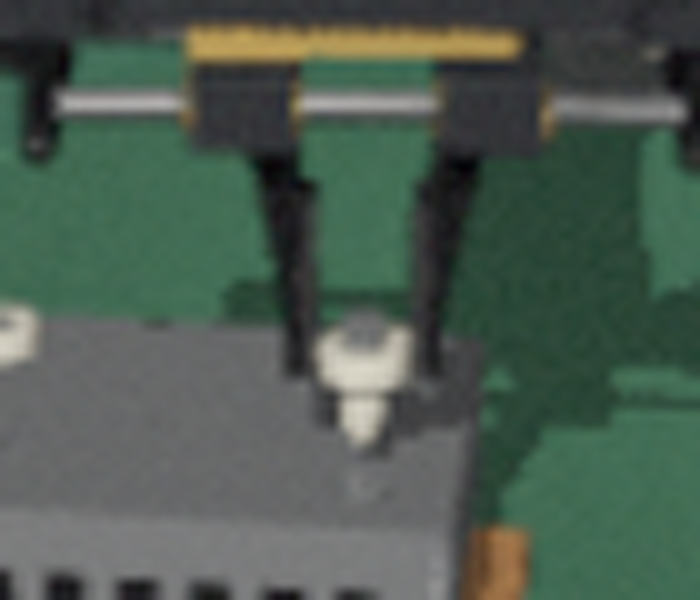

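The rivet is above the hole, with the shank tip at (361,450) and the hole faintly visible near (363,485). I'll stretch the contrast around the hole.

```bash
python3 - <<'E'
from h import *
c=dict(np.load('side.npz')); u0,v0=252,166
im=c['image'][v0:v0+28,u0:u0+34].astype(float).mean(2)
a=cv2.resize(im,None,fx=18,fy=18,interpolation=cv2.INTER_CUBIC)
cv2.imwrite('pics/s4.png',np.clip((a-50)*2.2,0,255).astype(np.uint8))
for q in [(.587,-.063,.084),(.5853,-.0635,.084),(.5863,-.0637,.084)]: print((proj(c,q)-[u0,v0])*18+8.5)
# rim size
print((proj(c,(.5853+.007*.859,-.0635+.007*.511,.084))-[u0,v0])*18+8.5,(proj(c,(.5853-.007*.511,-.0635+.007*.859,.084))-[u0,v0])*18+8.5)
r=np.array([.5864-.0005,-.0628+.0009]); print('tip',(proj(c,(*r,.1216-.022))-[u0,v0])*18+8.5)
print(im[13:26,8:20].astype(int))
E
```

```text
[283.93759549 368.72170695]
[295.21036263 370.19560294]
[290.25782506 368.12271235]
[249.18916738 369.39709872] [294.9405093  390.67737986]
tip [288.1682641  280.41107054]
[[105 104 100  82  64  67 166 195 195 174 116  67]
 [101 103 104  90  77  78 161 190 192 150  88  68]
 [103 104 102 104 104 103 119 165 175 126  64  74]
 [105 102 102 105 103 104 106 131 117  83  65  91]
 [106 103 104 103 106 105 104 104  88  79  76  96]
 [106 103 104 103 106 104 105 108 105 106 104 105]
 [102 102 102 105 103 102 110 117 113 107 106 104]
 [103 106 102 105 102 101 108 123 110 112 106 103]
 [103 104 106 103 105 101 108 117 117 111  94  99]
 [103 104 100 105 104 104 106 110 106 102 103 105]
 [106 104 104 104 105 105 103 104 105 103 105 103]
 [111 113 113 113 108 111 105 109 107 108 108 107]
 [126 122 124 125 126 124 124 126 124 122 119 122]]
```

View pics/s4.png

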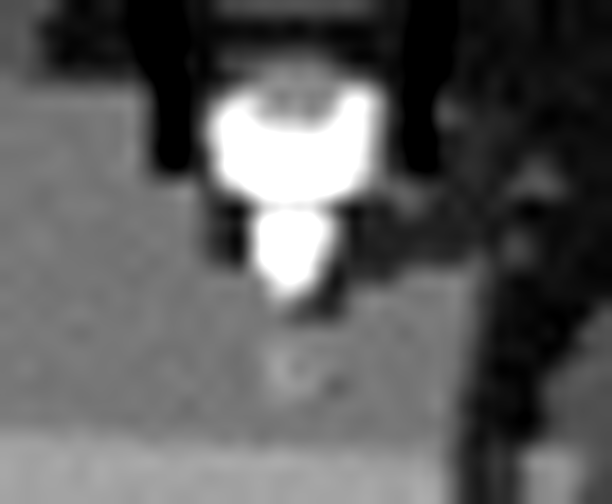

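The hole spans about x 262-345 and y 335-400, so its centre is near (302,368). The rivet axis is about (295, 378) at the same height, which means shifting roughly 1 mm right and 2-3 mm away from the camera. I'll lower the tip to just above the shell and compare again.

Request:
step_arm --pt "0 -0.1 -0.25" --pt "0 0 -0.25" --pt "0 0 0" --pt "0 0 0" --pt "0 0 0" --turn '[0,0,0,0,0]'

```text
time: 9.35
ee_pos: [0.5866, -0.0662, 0.1095]
eef_rot: [0.495, 0.869, 0.0, 0.0]
ft_force: [0.6, 0.3, -0.3]
width: 0.0247
grip_force: 20.0
```

```bash
python3 - <<'E'
from h import *
S=[];D=[]
for i in range(6):
    c=snap('side');S.append(c['image'].astype(float));D.append(c['z_map'])
s=read_state();e=s['ee_pos'];print(e,s['ft_force'])
u0,v0=252,166
im=np.mean(S,0)[v0:v0+28,u0:u0+34].mean(2)
a=cv2.resize(im,None,fx=18,fy=18,interpolation=cv2.INTER_CUBIC)
cv2.imwrite('pics/s5.png',np.clip((a-50)*2.2,0,255).astype(np.uint8))
r=e[:2]+[-.0005,.0009]; print('tip',(proj(c,(*r,e[2]-.022))-[u0,v0])*18+8.5,(proj(c,(*r,.084))-[u0,v0])*18+8.5)
print((proj(c,(.5853,-.0635,.084))-[u0,v0])*18+8.5)
print(im[12:26,10:22].astype(int))
E
```

```text
[ 0.58655224 -0.06628274  0.10940693] [-0.30761029  0.35346004 -0.71692687]
tip [297.76596277 344.31259361] [297.36290837 364.41448108]
[295.21036263 370.19560294]
[[ 56  63 149 186 199 209 212 211 201 189 166 108]
 [ 82  71 123 171 192 201 203 202 192 176 143  89]
 [104  82  67  83 153 186 186 186 160 117  81  67]
 [103  81  66  66 127 185 177 181 146  76  66  66]
 [104  88  77  76 127 185 201 191 142  76  65  73]
 [104 104 103 104 122 180 197 184 131  76  76  95]
 [103 103 103 103 101 162 187 159 102  95 104 103]
 [103 103 102 103 109 125 158 131 100 104 103 104]
 [103 104 103 100 111 123 105 107 108 104 104 103]
 [103 104 104 100 107 117 120 111  97 101 103 103]
 [103 103 104 103 105 107 106 104 103 104 104 103]
 [105 104 103 103 103 104 104 104 103 104 102 104]
 [111 112 109 109 109 108 109 106 107 107 106 106]
 [124 124 123 123 123 124 120 120 120 121 117 115]]
```

View pics/s5.png

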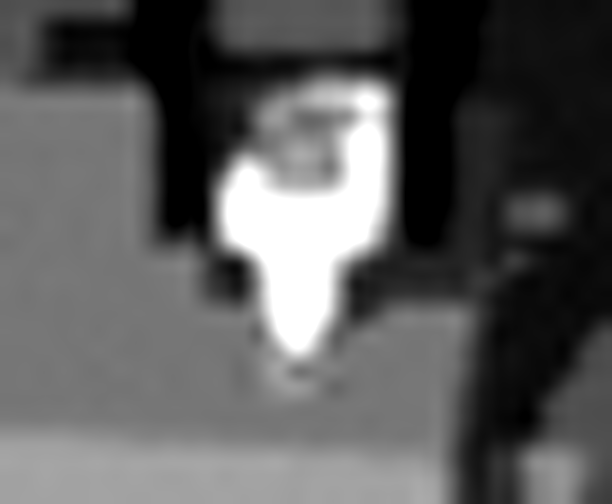

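Now the tip is at about (297,346) and the hole at about (300,368). Projected down, they agree within about 1 mm. I'll lower it gently and watch the force.

Request:
step_arm --pt "0 0 -0.08" --pt "0 0 -0.08" --pt "0 0 -0.06" --pt "0 0 0" --turn '[0,0,0,0]' --newtons 12

```text
time: 10.05
ee_pos: [0.5863, -0.0663, 0.1035]
eef_rot: [0.495, 0.869, -0.0, -0.0]
ft_force: [0.2, -0.4, 0.2]
width: 0.025
grip_force: 12.0
```

Request:
step_arm --pt "0 0 -0.06" --pt "0 0 -0.06" --pt "0 0 0" --turn '[0,0,0]'

```text
time: 10.35
ee_pos: [0.5865, -0.0662, 0.1007]
eef_rot: [0.495, 0.869, 0.0, -0.0]
ft_force: [0.8, 0.0, -0.9]
width: 0.0253
grip_force: 12.0
```

Request:
step_arm --pt "0 0 -0.06" --pt "0 0 -0.06" --pt "0 0 0" --turn '[0,0,0]'

```text
time: 10.65
ee_pos: [0.5868, -0.0658, 0.0979]
eef_rot: [0.495, 0.869, 0.0, 0.0]
ft_force: [1.2, 2.9, 0.1]
width: 0.025
grip_force: 12.0
```

Request:
step_arm --pt "0 0 -0.06" --pt "0 0 -0.06" --pt "0 0 0" --turn '[0,0,0]'

```text
time: 10.95
ee_pos: [0.5868, -0.0657, 0.0948]
eef_rot: [0.495, 0.869, 0.001, 0.0]
ft_force: [3.3, 4.1, 0.8]
width: 0.0252
grip_force: 12.0
```

Lateral force means the hole is a bit to +x,+y, so I'll relieve it.

Request:
step_arm --pt "0.02 0.03 0" --pt "0 0 0" --turn '[0,0]'

```text
time: 11.15
ee_pos: [0.5869, -0.0655, 0.0948]
eef_rot: [0.495, 0.869, -0.0, -0.0]
ft_force: [1.2, 2.4, 0.9]
width: 0.0245
grip_force: 12.0
```

Request:
step_arm --pt "0.01 0.03 0" --pt "0 0 -0.06" --pt "0 0 -0.06" --pt "0 0 0" --turn '[0,0,0,0]'

```text
time: 11.55
ee_pos: [0.5869, -0.065, 0.0914]
eef_rot: [0.495, 0.869, -0.0, -0.0]
ft_force: [0.6, 0.7, 0.1]
width: 0.0251
grip_force: 12.0
```

Request:
step_arm --pt "0 0 -0.06" --pt "0 0 -0.06" --pt "0 0 0" --turn '[0,0,0]'

```text
time: 11.85
ee_pos: [0.587, -0.0649, 0.0885]
eef_rot: [0.495, 0.869, -0.0, -0.0]
ft_force: [-0.5, 1.3, 0.1]
width: 0.0249
grip_force: 12.0
```

Request:
step_arm --pt "0 0 -0.04" --pt "0 0 -0.03" --pt "0 0 0" --turn '[0,0,0]'

```text
time: 12.15
ee_pos: [0.5872, -0.0649, 0.0869]
eef_rot: [0.495, 0.869, -0.0, -0.0]
ft_force: [0.3, -0.3, -0.9]
width: 0.025
grip_force: 12.0
```

Request:
step_arm --pt "0 0 -0.02" --pt "0 0 0" --turn '[0,0]'

```text
time: 12.35
ee_pos: [0.5872, -0.0648, 0.0865]
eef_rot: [0.495, 0.869, -0.0, 0.0]
ft_force: [-0.4, 0.8, -1.0]
width: 0.0252
grip_force: 12.0
```

Request:
step_arm --pt "0 0 -0.02" --pt "0 0 0" --turn '[0,0]'

```text
time: 12.55
ee_pos: [0.5872, -0.0649, 0.086]
eef_rot: [0.495, 0.869, 0.0, 0.0]
ft_force: [-0.2, 1.1, 0.7]
width: 0.0251
grip_force: 12.0
```

Request:
step_arm --pt "0 0 -0.02" --pt "0 0 0" --turn '[0,0]'

```text
time: 12.75
ee_pos: [0.5873, -0.0648, 0.0858]
eef_rot: [0.495, 0.869, -0.0, 0.0]
ft_force: [-1.4, -0.4, 3.7]
width: 0.0253
grip_force: 12.0
```

Request:
step_arm --pt "0 0 -0.02" --pt "0 0 0" --turn '[0,0]'

```text
time: 12.95
ee_pos: [0.5873, -0.0648, 0.0856]
eef_rot: [0.495, 0.869, -0.0, 0.0]
ft_force: [-2.9, -0.0, 7.2]
width: 0.0253
grip_force: 12.0
```

The flange touched down at about 7 N. I ease off and release it.

Request:
step_arm --pt "0 0 0.02" --pt "0 0 0" --turn '[0,0]'

```text
time: 13.15
ee_pos: [0.5873, -0.0649, 0.0858]
eef_rot: [0.495, 0.869, 0.0, 0.0]
ft_force: [-2.6, 0.7, 4.9]
width: 0.0251
grip_force: 12.0
```

Request:
step_arm --pt "0 0 0" --pt "0 0 0" --pt "0 0 0" --pt "0 0 0" --pt "0 0 0" --turn '[0,0,0,0,0]' --grip 0.5

```text
time: 13.65
ee_pos: [0.5872, -0.0648, 0.0854]
eef_rot: [0.495, 0.869, 0.0, -0.0]
ft_force: [0.2, 0.1, 0.5]
width: 0.0426
grip_force: 0.0
```

Request:
step_arm --pt "0 0 0.2" --pt "0 0 0.5" --pt "0 0 0.5" --pt "0 0 0.2" --pt "0 0 0" --pt "0 0 0" --turn '[0,0,0,0,0,0]'

```text
time: 14.25
ee_pos: [0.5872, -0.0649, 0.1206]
eef_rot: [0.495, 0.869, -0.0, 0.0]
ft_force: [-1.0, -0.3, 0.2]
width: 0.0437
grip_force: 0.0
```

```bash
python3 - <<'E'
from h import *
S=[]
for i in range(3):
    c=snap('side');S.append(c['image'].astype(float))
c['image']=np.mean(S,0).astype(np.uint8)
s=read_state();e=s['ee_pos'];print(e,s['ft_force'])
u0,v0=215,150; crop(c,'s6',u0,v0,75,55,10)
r=e[:2]+[-.0005,.0009]
print('flange top',(proj(c,(*r,.092))-[u0,v0])*10+4.5,'pin top',(proj(c,(*r,.100))-[u0,v0])*10+4.5,'tcp',(proj(c,e)-[u0,v0])*10+4.5)
E
```

```text
[ 0.58694294 -0.06481123  0.12007522] [ 0.18988081 -0.44038202 -0.28456395]
flange top [531.49651812 337.58221385] pin top [532.01293528 311.09091865] tcp [533.46137397 242.16349414]
```

View pics/s6.png

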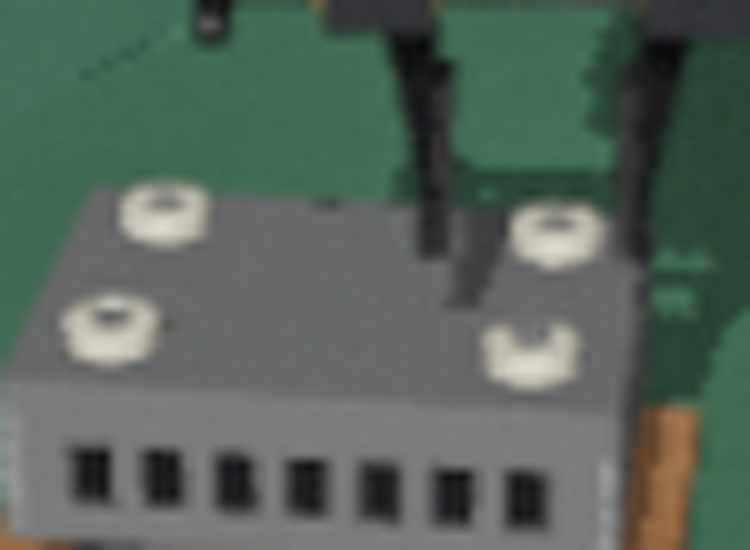

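The rivet is seated at about (530,345), its flange sitting like the others, with the grey pin standing up near (535,325). Next I shut the fingers above it and come down on the pin.

Request:
step_arm --pt "-0.02 0.04 0" --pt "0 0 0" --pt "0 0 0" --pt "0 0 0" --pt "0 0 0" --pt "0 0 0" --pt "0 0 0" --pt "0 0 0" --pt "0 0 0" --pt "0 0 0" --turn '[0,0,0,0,0,0,0,0,0,0]' --grip 1 --newtons 20

```text
time: 15.4
ee_pos: [0.5868, -0.0638, 0.1206]
eef_rot: [0.495, 0.869, 0.0, 0.0]
ft_force: [0.6, -0.4, 0.4]
width: 0.0003
grip_force: 0.0
```

Request:
step_arm --pt "0 0 -0.2" --pt "0 0 -0.2" --pt "0 0 -0.16" --pt "0 0 -0.1" --pt "0 0 0" --pt "0 0 0" --turn '[0,0,0,0,0,0]'

```text
time: 16.0
ee_pos: [0.5868, -0.0638, 0.1041]
eef_rot: [0.495, 0.869, 0.0, -0.0]
ft_force: [-0.3, 0.5, 0.4]
width: 0.0007
grip_force: 0.0
```

Request:
step_arm --pt "0 0 -0.04" --pt "0 0 -0.04" --pt "0 0 0" --turn '[0,0,0]'

```text
time: 16.3
ee_pos: [0.5867, -0.0638, 0.102]
eef_rot: [0.495, 0.869, 0.0, -0.0]
ft_force: [0.7, -0.7, -0.2]
width: 0.0007
grip_force: 0.0
```

Request:
step_arm --pt "0 0 -0.02" --pt "0 0 -0.02" --pt "0 0 0" --turn '[0,0,0]'

```text
time: 16.6
ee_pos: [0.5867, -0.0638, 0.101]
eef_rot: [0.495, 0.869, 0.0, 0.0]
ft_force: [-0.4, 0.1, 0.1]
width: 0.0006
grip_force: 0.0
```

Request:
step_arm --pt "0 0 -0.02" --pt "0 0 0" --turn '[0,0]'

```text
time: 16.8
ee_pos: [0.5867, -0.0638, 0.1005]
eef_rot: [0.495, 0.869, 0.0, -0.0]
ft_force: [-0.4, 0.6, -0.1]
width: 0.0002
grip_force: 0.0
```

Request:
step_arm --pt "0 0 -0.02" --pt "0 0 0" --turn '[0,0]'

```text
time: 17.0
ee_pos: [0.5868, -0.0638, 0.1002]
eef_rot: [0.495, 0.869, 0.0, 0.0]
ft_force: [0.6, 0.0, 2.4]
width: 0.0003
grip_force: 0.5
```

Request:
step_arm --pt "0 0 -0.02" --pt "0 0 0" --turn '[0,0]'

```text
time: 17.2
ee_pos: [0.5868, -0.0638, 0.1001]
eef_rot: [0.495, 0.869, -0.0, 0.0]
ft_force: [-1.5, -0.2, 5.2]
width: 0.0004
grip_force: 2.7
```

Request:
step_arm --pt "0 0 -0.02" --pt "0 0 0" --turn '[0,0]'

```text
time: 17.4
ee_pos: [0.5869, -0.0638, 0.0998]
eef_rot: [0.495, 0.869, 0.0, 0.0]
ft_force: [-3.1, -0.3, 8.9]
width: 0.0003
grip_force: 3.8
```

Request:
step_arm --pt "0 0 -0.02" --pt "0 0 0" --turn '[0,0]'

```text
time: 17.6
ee_pos: [0.5869, -0.0638, 0.0994]
eef_rot: [0.495, 0.869, 0.0, 0.0]
ft_force: [-3.3, -0.2, 7.5]
width: 0.0003
grip_force: 4.1
```

Request:
step_arm --pt "0 0 -0.02" --pt "0 0 0" --turn '[0,0]'

```text
time: 17.8
ee_pos: [0.5869, -0.0638, 0.0989]
eef_rot: [0.495, 0.869, -0.0, 0.0]
ft_force: [-3.6, -0.2, 8.1]
width: 0.0006
grip_force: 4.4
```

Request:
step_arm --pt "0 0 -0.02" --pt "0 0 0" --turn '[0,0]'

```text
time: 18.0
ee_pos: [0.5869, -0.0638, 0.0985]
eef_rot: [0.495, 0.869, -0.0, 0.0]
ft_force: [-3.8, 0.4, 10.2]
width: 0.0001
grip_force: 4.8
```

Request:
step_arm --pt "0 0 -0.02" --pt "0 0 0" --turn '[0,0]'

```text
time: 18.2
ee_pos: [0.5869, -0.0638, 0.098]
eef_rot: [0.495, 0.869, -0.0, 0.0]
ft_force: [-3.1, 0.8, 10.5]
width: 0.0005
grip_force: 5.1
```

Request:
step_arm --pt "0 0 -0.02" --pt "0 0 0" --turn '[0,0]'

```text
time: 18.4
ee_pos: [0.5869, -0.0638, 0.0976]
eef_rot: [0.495, 0.869, -0.0, 0.0]
ft_force: [-4.5, 0.6, 11.0]
width: 0.0004
grip_force: 5.4
```

Request:
step_arm --pt "0 0 -0.02" --pt "0 0 -0.02" --pt "0 0 0" --turn '[0,0,0]'

```text
time: 18.7
ee_pos: [0.5869, -0.0638, 0.0966]
eef_rot: [0.495, 0.869, -0.0, 0.0]
ft_force: [-4.9, -0.7, 11.4]
width: 0.0006
grip_force: 5.4
```

Request:
step_arm --pt "0 0 -0.02" --pt "0 0 -0.02" --pt "0 0 0" --turn '[0,0,0]'

```text
time: 19.0
ee_pos: [0.5869, -0.0638, 0.0956]
eef_rot: [0.495, 0.869, -0.0, 0.0]
ft_force: [-5.0, -0.2, 10.8]
width: 0.0002
grip_force: 5.4
```

Request:
step_arm --pt "0 0 -0.02" --pt "0 0 -0.02" --pt "0 0 0" --turn '[0,0,0]'

```text
time: 19.3
ee_pos: [0.5869, -0.0638, 0.0946]
eef_rot: [0.495, 0.869, -0.0, 0.0]
ft_force: [-3.7, -0.1, 10.9]
width: 0.0008
grip_force: 5.4
```

The force holds at 11 N, so the pin is sliding. The shell has sunk about 2 mm, so I expect flush near z = 0.0896.

Request:
step_arm --pt "0 0 -0.02" --pt "0 0 -0.02" --pt "0 0 0" --turn '[0,0,0]'

```text
time: 19.6
ee_pos: [0.5869, -0.0638, 0.0936]
eef_rot: [0.495, 0.869, -0.0, 0.0]
ft_force: [-5.2, -0.3, 11.0]
width: 0.0006
grip_force: 5.4
```

Request:
step_arm --pt "0 0 -0.02" --pt "0 0 -0.02" --pt "0 0 0" --turn '[0,0,0]'

```text
time: 19.9
ee_pos: [0.5869, -0.0638, 0.0926]
eef_rot: [0.495, 0.869, -0.0, 0.0]
ft_force: [-4.7, 0.5, 11.0]
width: 0.0002
grip_force: 5.4
```

Request:
step_arm --pt "0 0 -0.02" --pt "0 0 -0.02" --pt "0 0 0" --turn '[0,0,0]'

```text
time: 20.2
ee_pos: [0.5869, -0.0638, 0.0916]
eef_rot: [0.495, 0.869, -0.0, 0.0]
ft_force: [-3.8, 0.1, 11.1]
width: 0.0006
grip_force: 5.4
```

Request:
step_arm --pt "0 0 -0.02" --pt "0 0 0" --turn '[0,0]'

```text
time: 20.4
ee_pos: [0.5869, -0.0638, 0.0911]
eef_rot: [0.495, 0.869, -0.0, 0.0]
ft_force: [-4.4, -0.3, 11.5]
width: 0.0001
grip_force: 5.5
```

Request:
step_arm --pt "0 0 -0.02" --pt "0 0 0" --turn '[0,0]'

```text
time: 20.6
ee_pos: [0.5869, -0.0638, 0.0906]
eef_rot: [0.495, 0.869, -0.0, 0.0]
ft_force: [-5.2, -0.4, 11.0]
width: 0.0004
grip_force: 5.5
```

Request:
step_arm --pt "0 0 -0.02" --pt "0 0 0" --turn '[0,0]'

```text
time: 20.8
ee_pos: [0.5869, -0.0638, 0.0901]
eef_rot: [0.495, 0.869, -0.0, 0.0]
ft_force: [-4.3, -0.5, 11.7]
width: 0.0006
grip_force: 5.5
```

Request:
step_arm --pt "0 0 -0.02" --pt "0 0 0" --turn '[0,0]'

```text
time: 21.0
ee_pos: [0.5869, -0.0638, 0.0897]
eef_rot: [0.495, 0.869, -0.0, 0.0]
ft_force: [-5.1, 0.3, 11.8]
width: 0.0003
grip_force: 5.7
```

Request:
step_arm --pt "0 0 -0.02" --pt "0 0 0" --turn '[0,0]'

```text
time: 21.2
ee_pos: [0.5869, -0.0638, 0.0892]
eef_rot: [0.495, 0.869, -0.0, 0.0]
ft_force: [-4.5, -0.5, 12.5]
width: 0.0004
grip_force: 6.1
```

The force is rising again near the expected height, so the pin is flush. I lift off and look.

Request:
step_arm --pt "0 0 0.1" --pt "0 0 0.1" --pt "0 0 0.3" --pt "0 0 1" --pt "0 0 1" --pt "0 0 1" --pt "0 0 1" --pt "0 0 0" --pt "0 0 0" --turn '[0,0,0,0,0,0,0,0,0]'

```text
time: 22.1
ee_pos: [0.5869, -0.0638, 0.2009]
eef_rot: [0.495, 0.869, 0.0, 0.0]
ft_force: [0.5, 0.1, -0.3]
width: 0.0005
grip_force: 0.0
```

```bash
python3 - <<'E'
from h import *
S=[];D=[]
for i in range(4):
    c=snap('side');S.append(c['image'].astype(float))
c['image']=np.mean(S,0).astype(np.uint8)
s=read_state();print(s['ee_pos'],s['ft_force'])
crop(c,'s7',215,150,75,55,10)
E
```

```text
[ 0.58622217 -0.06381864  0.19952539] [0.29630192 0.47361751 0.15940615]
```

View pics/s7.png

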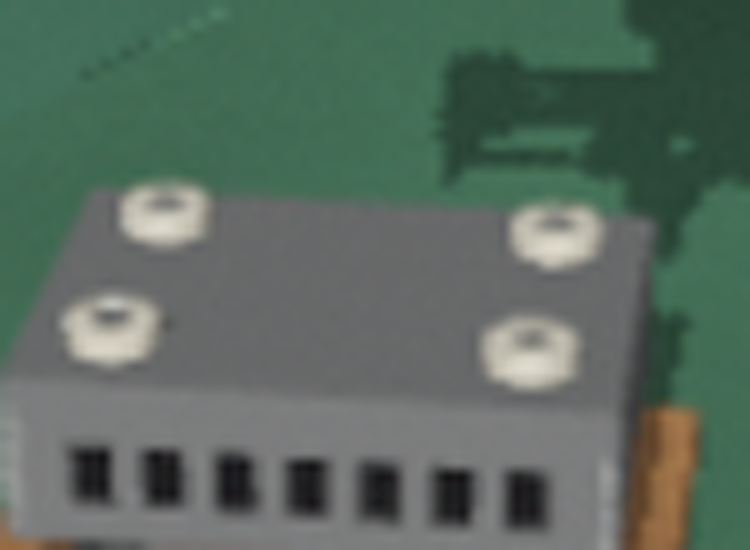

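The new rivet at (530,350) now matches the other three: its pin is flush, the flange is flat and the shell is back up. The gripper is clear, so I'm handing in.

```bash
python3 -c "
from bench import *
print(close_job())"
```

```text
the job is handed in; nothing more can be done
None
```

The rivet was seated in the empty hole with its pin standing, then the pin was pressed flush (peak reading about 12.5 N down, roughly 13 N including side load). The arm was clear of everything when I handed the job in; no verdict was returned.

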